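Turn a rinsed sample cup over and hang it mouth-down on the free drying peg

TASK

Move the rinsed steel sample cup with the blue band to the free drying peg: first lay it on its side along the two yellow rails of the cradle, about centred, and let go; then take it again and set it upside down over the empty green peg so that its rim sits flat on the white base, and let go. Set it down gently each time, never dropping it, and leave the other cup and the weights, bobbin and electrode where they stand.

Things in the scene. Friction and masses are not known exactly. Their poses are not given: they have to be found in the camera images.
- cup: The cup to move: steel cylinder, outside diameter 50, height 84, wall 2.5, bottom 4 thick (inside diameter 45, depth 80), about 0.16 kg, blue band 6 to 16 above the bottom. Starts standing mouth up on the robot's right. Origin: centre of the underside of the closed bottom; +z runs along the axis to the open mouth.
- cup_mid (a point): Point on the cup's axis half way up (42 from bottom and rim); axes as cup.
- cup_rim (a point): Centre of the cup's open mouth, at the rim; axes as cup.
- cradle: Fixed cradle, mid-bench: grey plate 100 (x) by 130 (y), 8 thick, with two yellow round rails along y, diameter 8, 110 long, centre lines 32 apart and 36 above the bench, on posts of diameter 8 at y = +-50. A cup laid along the rails rests between them without rolling; fingers pass outside the rails. Origin: centre of the plate's underside; z up, y along the rails.
- cradle_seat (a point): Where the middle of the cup's axis (cup_mid) is when it lies centred on the rails: above the cradle's centre, 60.2 above the bench; axes as cradle. Either way round will do.
- stand: The free drying stand, fixed, on the robot's left: white disc of diameter 90, 10 thick, with an empty upright green peg of diameter 22 tapering to a blunt tip. Origin: centre of the underside; z up.
- stand_seat (a point): Centre of the top face of the free stand's white disc (10 above the bench), where the centre of the inverted cup's rim belongs.
- stand_tip (a point): Top of the free stand's peg, 72 above the bench.
- stand_b: The other drying stand, fixed, same make and size, about 120 to 230 away from the free one, nearer to the robot or farther away; it carries cup_b. Origin: centre of the underside; z up.
- cup_b: Another such cup, with an orange band, already mouth down on stand_b; leave it there. Origin: centre of its closed bottom, which is on top at 94 above the bench; its z axis points down.
- weight_a: Steel cylinder weight, diameter 58, height 90 with its knob, on a blue pad 4 thick at the far side of the bench; a bystander. Origin: centre of the underside.
- weight_b: A second weight just like weight_a, beside it; a bystander.
- bobbin: Grey yarn bobbin, diameter 80, height 108, at the far right; a bystander. Origin: centre of the underside.
- electrode: White and brass disc electrode with a red button, diameter 72, height 46, at the far side; a bystander. Origin: centre of the underside.
Not all that is in view belongs to the job. What is shaped like the cup but purple is not meant. Leave any turquoise look-alike of the stand alone.

How it is judged:
On the way:
1. the cup lies on its side along the cradle's rails, released and at rest (x of cup_mid in the frame of cradle_seat between -0.008 and 0.008 m and y of cup_mid in the frame of cradle_seat between -0.03 and 0.03 m and z of cup_mid in the frame of cradle_seat between -0.008 and 0.008 m and angle between the z axis of cup and the y axis of cradle, either way round below 0.15 rad and contact force between cup and the fingers below 0.2 N and linear speed of cup below 0.03 m/s), for 0.2 s.
At the end, for the whole second after the job is handed in: The blue-banded cup is upside down over the free stand's peg (axis within 14 mm of the peg's, within 5 degrees of upright), its rim on the white disc within 4 mm, released and at rest; cup_b has moved less than 12 mm (horizontal distance between cup_rim and stand_seat below 0.014 m and angle between cup's own z axis and vertical above 3.05 rad and z of cup_rim in the frame of stand_seat between -0.004 and 0.004 m and contact force between cup and the fingers below 0.2 N and linear speed of cup below 0.02 m/s and distance of cup_b from where it was at the start of the episode below 0.012 m); the robot touches nothing.
It fails at once if the cup is dropped: it falls faster than 0.6 m/s (some 20 mm) out of the fingers (contact force between cup and the fingers below 0.2 N and linear speed of cup above 0.6 m/s).
It fails at once if the other cup is displaced by more than 12 mm (distance of cup_b from where it was at the start of the episode above 0.012 m).
It fails at once if a weight, the bobbin or the electrode is displaced by more than 30 mm (distance of any of weight_a, weight_b, bobbin, electrode from where it was at the start of the episode above 0.03 m).
It also fails if it takes over 51 s, if anything falls off the work surface, if the arm or the gripper's body presses on something with over 40 N, if the wrist force passes 120 N, or if a joint passes its speed limit or range.

ROBOT

A 6-joint arm with a two-finger parallel gripper is mounted at the origin on the work surface. World frame = base frame: x ahead of the robot, y to its left, z up, the work surface at z = 0. Lengths are in m, angles in rad, forces in N, time in s.
With the tool pointing down it reaches from about 0.3 to 0.75 m from the base axis. Payload 8.5 kg.
Tool frame: the origin (TCP) lies midway between the tips of the shut fingers; the grasp point (between the pads) lies 19 mm behind it; z points along the fingers, y is the line along which they close (so a half turn about z gives the same grasp; the last joint's range is limited). The gripper opens to 85 mm and grips with 20 to 120 N. Pads are 22 mm wide; open, the fingers measure 114 mm over their backs; the gripper's body (76 mm by 85 mm) begins 54 mm behind the grasp point. The pads swing forward as they close: fully open they stand 13 mm farther back than shut.
Start: joints at [-1.359, 0.381, 1.297, -0, 1.464, -0.215], TCP at [0.228, -0.501, 0.231] pointing down, gripper open.
Joint ranges: [-3.11, 3.11], [-0.89, 2.33], [0.22, 2.48], [-1.42, 4.56], [0.17, 2.85], [-2.88, 2.88]. Speed limits (rad/s): [2.39, 2.39, 3.14, 3.14, 3.14, 3.14].

INTERFACE

Orientations are given as a unit quaternion [x, y, z, w].
In Python, from cell import sensors, vision, workorder gives the robot as it stands. The module is installed in compiled form; this text tells all that it offers.
- The arm moves only by the tool jog_arm, never from a script. Its argument "series" is a list of rows, each an object with "travel": the shift along the tool's x, y, z in cm, a list of three; "roll": the turn about the tool's z in degrees; "grip": the opening, from 0 (shut) to 1 (fully open). A call has 1 to 20 rows; each row is the pose to reach, as a shift and turn from the pose commanded when the call began, along the tool's axes at that moment; what a row does not reach only later rows make up. A row lasts 1/8 s, in which the tool goes at most 62.5 mm and 10.7 degrees, less where a joint would pass 70% of its speed; a pose out of reach is approached as far as the arm can. A call with a gripper value outside its range is refused whole. The fingers move at their own pace and stop on an object; "newtons" is the grip in N (left out, the last holds). Time passes only in rows, so rows that repeat a pose let the fingers close. It gives the time, the measured TCP pose, the force, the opening and the grip force at its end, in the units of the state.
- sensors.get_state(): the state, without advancing time (a new reading comes with each control period).
- vision.get_image(name): name is "scene" or "side" or "wrist"; returns a dict with "pixels" (420x560x3 uint8, blue, green, red), "vfov" (degrees; the focal length in pixels is half the picture's height over the tangent of half this angle, whatever the lens; pixels are square), "cx", "cy" (the principal point, pixels), "position" and "rotation" of the camera in the world. Camera axes: x right, y down, z forward; pixel columns grow to the right and rows downward; lengths in m; the calibration is good to about 2 mm. A picture is of the moment at which its call begins. There is no depth.
- workorder.job_done(): hands the job in; it is judged then, once.
The state is a dict: "t": time; "joints": joint angles; "qvel": joint speeds; "effort": joint torques, N m; "tcp_pos": TCP position; "eef_rot": TCP orientation; "wrist_force": force on the tool from outside, world axes, zero at the start; "torque": the same for the moment, N m; "finger_gap": opening from 0.0 (shut) to 1.0 (fully open); "gripper_force": force on a finger pad.
Only numpy, scipy, OpenCV 4.12 (cv2) and the standard library are available. Lean on these libraries where they do the work, as an engineer would, in place of code of your own. Each camera call takes 0.05 s, during which the arm holds its last target. There are 200 camera calls.

## Working session

There is one attempt and no reset: what is moved stays moved. The work goes in short steps, Python scripts to look and compute and a tool call to move; the robot and the scene stay as the last step left them, time stands still between calls to the robot, and variables do not carry over. Pictures are saved under pics/ and viewed, at most 10 in all, crops included, and the job is handed in when it is done.

Besides the shell and the picture viewer there is one more tool, called in YAML: its name, and indented under it one key for each argument. jog_arm: Moves the arm, as the interface text tells. Its arguments: {"type":"object","properties":{"series":{"type":"array","items":{"type":"object","properties":{"travel":{"type":"array","items":{"type":"number"}},"roll":{"type":"number"},"grip":{"type":"number"}}}},"newtons":{"type":"number"}},"required":["series"]}

```bash
mkdir -p pics; cat > h.py <<'E'
import cv2, numpy as np
from cell import sensors, vision, workorder
def grab(name, tag=None):
    im=vision.get_image(name)
    if tag: cv2.imwrite(f'pics/{tag}.png', im['pixels'])
    np.savez(f'{name}.npz', **{k:im[k] for k in im}) 
    return im
def f(im): return im['pixels'].shape[0]/2/np.tan(np.radians(im['vfov'])/2)
def R(im):
    r=np.array(im['rotation'],float)
    if r.shape==(3,3): return r
    from scipy.spatial.transform import Rotation
    return Rotation.from_quat(r).as_matrix()
def ray(im,u,v):
    d=R(im)@np.array([(u-im['cx'])/f(im),(v-im['cy'])/f(im),1.]); return np.array(im['position'],float),d/np.linalg.norm(d)
def plane(im,u,v,z):
    o,d=ray(im,u,v); return o+d*(z-o[2])/d[2]
def proj(im,p):
    q=R(im).T@(np.asarray(p,float)-np.array(im['position'])); return f(im)*q[0]/q[2]+float(im['cx']), f(im)*q[1]/q[2]+float(im['cy'])
E
python3 - <<'E'
from h import *
for n in ('scene','side','wrist'):
    im=grab(n,n+'0'); print(n,im['vfov'],im['cx'],im['cy'],np.round(im['position'],3),np.round(R(im),3).tolist())
a,b=[cv2.imread(f'pics/{n}0.png') for n in('scene','side')]
E
python3 -c "
from cell import sensors;print(sensors.get_state())"
```

```text
scene 55.46088638861301 282.3464335935723 201.28322009522677 [1.163 0.357 0.928] [[-0.558, 0.636, -0.533], [0.83, 0.42, -0.366], [-0.009, -0.647, -0.762]]
side 56.385764396052146 275.08145826816144 212.41339791839104 [ 0.43  -0.764  0.578] [[0.985, -0.105, 0.138], [-0.173, -0.553, 0.815], [-0.009, -0.827, -0.563]]
wrist 64.82401162626272 279.06265396146904 212.9785455984967 [ 0.298 -0.469  0.372] [[0.413, -0.868, -0.276], [-0.911, -0.394, -0.124], [-0.001, 0.303, -0.953]]
{'t': 0.15, 'joints': array([-1.35928697e+00,  3.81063342e-01,  1.29801680e+00,  5.77510388e-06,
        1.46358304e+00, -2.15325867e-01]), 'qvel': array([ 3.53334285e-04, -1.72587425e-03, -1.66572648e-03,  2.54295594e-05,
       -4.38283748e-04, -1.98394937e-03]), 'effort': array([ 3.92221074e-03, -4.48623776e+01, -2.31346321e+01, -9.86719647e-05,
        3.78188153e-03, -7.52693182e-06]), 'tcp_pos': array([ 0.22763741, -0.50045318,  0.2308653 ]), 'eef_rot': array([ 9.77312695e-01,  2.11800872e-01,  3.89221947e-06, -5.35256982e-04]), 'wrist_force': array([-0.26610195,  0.33031706,  0.66598658]), 'torque': array([0.0175443 , 0.03979635, 0.02393734]), 'gripper_force': 0.0, 'finger_gap': 1.0010426767399294}
```

View pics/scene0.png

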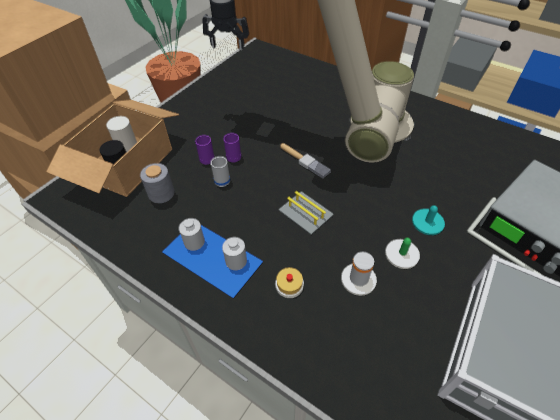

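View pics/side0.png

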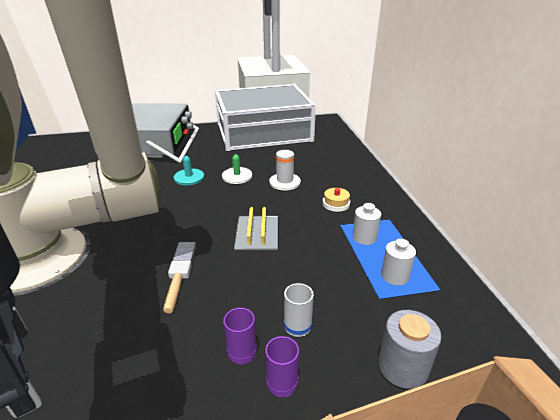

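```bash
cat > m.py <<'E'
from h import *
def load(n): return dict(np.load(n+'.npz'))
def blobs(im,lo,hi,roi,amin=15):
    x0,y0,x1,y1=roi; hsv=cv2.cvtColor(im['pixels'],cv2.COLOR_BGR2HSV)
    m=cv2.inRange(hsv,lo,hi); k=np.zeros_like(m); k[y0:y1,x0:x1]=m[y0:y1,x0:x1]
    cs,_=cv2.findContours(k,cv2.RETR_EXTERNAL,cv2.CHAIN_APPROX_NONE)
    return sorted([c for c in cs if cv2.contourArea(c)>=amin],key=cv2.contourArea,reverse=True)
def cross(a,b):  # nearest point of two rays
    (o,d),(p,e)=a,b; s=np.linalg.lstsq(np.c_[d,-e],p-o,rcond=None)[0]
    return (o+d*s[0]+p+e*s[1])/2, np.linalg.norm(o+d*s[0]-p-e*s[1])
E
python3 - <<'E'
from m import *
S,D=load('scene'),load('side')
rois={'cup':[(205,150,240,195),(275,275,325,345)],'cradle':[(275,185,340,235),(230,200,285,252)],'stand':[(380,230,425,270),(215,150,257,186)],'stb':[(335,262,385,296),(262,165,305,192)]}
for i,(n,im) in enumerate((('scene',S),('side',D))):
    for c in blobs(im,(100,120,40),(130,255,255),rois['cup'][i],8):
        b=cv2.boundingRect(c); print(n,'band',b)
    for c in blobs(im,(20,120,80),(35,255,255),rois['cradle'][i],8):
        p=c[:,0].astype(float); (vx,vy,cx,cy)=cv2.fitLine(c,cv2.DIST_L2,0,.01,.01).ravel(); t=(p-[cx,cy])@[vx,vy]
        e=[np.array([cx,cy])+np.array([vx,vy])*q for q in (t.min(),t.max())]
        print(n,'rail',[np.round(plane(im,*q,.036),4)[:2] for q in e],cv2.contourArea(c),cv2.boundingRect(c))
    for c in blobs(im,(50,80,30),(75,255,255),rois['stand'][i],8):
        print(n,'peg',cv2.boundingRect(c))
    for k in('stand','stb'):
      for c in blobs(im,(0,0,170),(180,50,255),rois[k][i],60)[:1]:
        h=cv2.convexHull(c); e=cv2.fitEllipse(h); print(n,k,'disc',np.round(e[0],1),e[1],np.round(plane(im,*e[0],.008),4))
E
python3 - <<'E'
import cv2,numpy as np
a=cv2.imread('pics/scene0.png')[150:240,200:345];b=cv2.imread('pics/side0.png')[195:400,220:340]
c=cv2.resize(a,None,fx=3.3,fy=3.3,interpolation=2);d=cv2.resize(b,None,fx=2.5,fy=2.5,interpolation=2)
o=np.zeros((540,790,3),np.uint8);o[:c.shape[0],:c.shape[1]]=c;o[:d.shape[0],480:480+d.shape[1]]=d;cv2.imwrite('pics/c1.png',o)
E
```

```text
scene band (214, 179, 16, 6)
scene rail [array([ 0.5189, -0.0689]), array([0.5441, 0.0512])] 72.5 (287, 196, 31, 29)
scene rail [array([ 0.4886, -0.0618]), array([0.5116, 0.0554])] 71.5 (295, 191, 31, 27)
scene peg (399, 237, 13, 18)
scene stand disc [402.3 253.2] (26.07305335998535, 34.58104705810547) [0.4936 0.2898 0.008 ]
scene stb disc [358.6 278.7] (28.94040870666504, 35.417686462402344) [0.629  0.2266 0.008 ]
side band (284, 323, 28, 12)
side rail [array([ 0.4839, -0.0896]), array([0.5074, 0.0566])] 90.0 (247, 207, 7, 38)
side rail [array([ 0.5145, -0.0953]), array([0.5391, 0.0504])] 87.5 (261, 207, 5, 38)
side peg (232, 154, 8, 21)
side stand disc [236.6 175. ] (16.5628604888916, 30.58133316040039) [0.4907 0.2807 0.008 ]
side stb disc [284.3 177.5] (26.00908660888672, 31.581989288330078) [0.6288 0.2379 0.008 ]
```

View pics/c1.png

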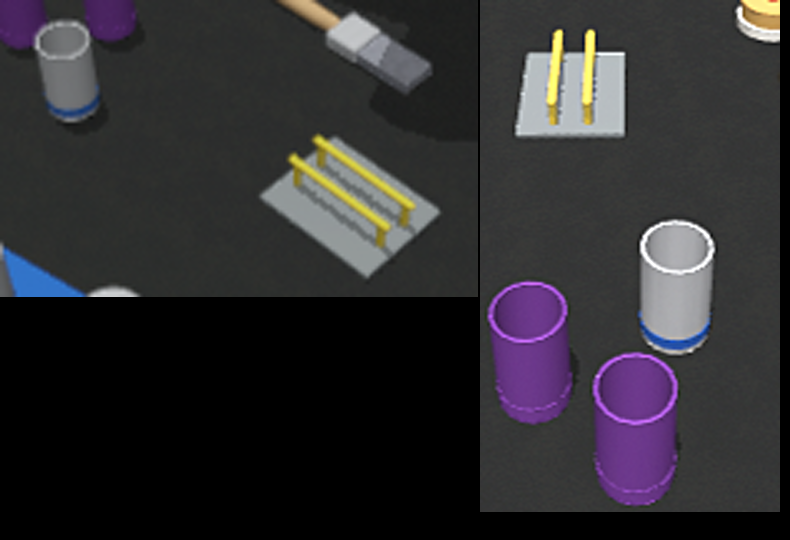

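```bash
python3 - <<'E'
from m import *
S,D=load('scene'),load('side')
# cradle plate
for n,im,roi in(('scene',S,(275,185,340,235)),('side',D,(230,200,285,252))):
    x0,y0,x1,y1=roi; g=im['pixels'].astype(int)
    m=np.zeros(g.shape[:2],np.uint8); m[y0:y1,x0:x1]=(g[y0:y1,x0:x1].max(2)>85)*255
    m=cv2.morphologyEx(m,cv2.MORPH_CLOSE,np.ones((3,3)))
    c=max(cv2.findContours(m,0,cv2.CHAIN_APPROX_NONE)[0],key=cv2.contourArea); h=c[:,0]
    w=np.array([plane(im,u,v,.008)[:2] for u,v in h])
    r=cv2.minAreaRect((w*1000).astype(np.float32)); print(n,'plate',r)
# cup: band & rim
def mid(b): return b[0]+(b[2]-1)/2,b[1]+(b[3]-1)/2
bs,bd=(214,179,16,6),(284,323,28,12)
for n,im,b in(('scene',S,bs),('side',D,bd)): print(n,'band plane',plane(im,*mid(b),.011)[:2])
# vertical planes through middle column directions
def hor(a,b):
    (o,d),(p,e)=a,b; s=np.linalg.solve(np.c_[d[:2],-e[:2]],(p-o)[:2]); return (o+d*s[0]),(p+e*s[1])
print('cup',hor(ray(S,*mid(bs)),ray(D,*mid(bd))))
ps,pd=(405,246),(235.5,164)
print('peg',hor(ray(S,*ps),ray(D,*pd)), cross(ray(S,*ps),ray(D,*pd)))
# rim ellipses of the cup
for n,im,roi in(('scene',S,(205,150,240,180)),('side',D,(275,275,325,312))):
    x0,y0,x1,y1=roi; g=im['pixels'].astype(int)[y0:y1,x0:x1]; hs=g.max(2)-g.min(2)
    m=((g.min(2)>75)&(hs<40)).astype(np.uint8)*255
    c=max(cv2.findContours(m,0,cv2.CHAIN_APPROX_NONE)[0],key=cv2.contourArea)[:,0]+[x0,y0]
    top=c[c[:,1]<=c[:,1].min()+ (4 if n=='scene' else 8)]
    print(n,'silh cols',c[:,0].min(),c[:,0].max(),'top row',c[:,1].min())
E
```

```text
scene plate ((512.9833984375, -12.564857482910156), (143.95416259765625, 102.64654541015625), 79.60425567626953)
side plate ((514.8570556640625, 9.678176879882812), (173.8203125, 99.91653442382812), 79.80229187011719)
scene band plane [ 0.55957246 -0.28856671]
side band plane [ 0.54472385 -0.31394244]
cup (array([ 0.54804799, -0.30090126, -0.00650922]), array([ 0.54804799, -0.30090126, -0.00544048]))
peg (array([0.49027378, 0.28898519, 0.03797863]), array([0.49027378, 0.28898519, 0.04070289])) (array([0.49088673, 0.28935271, 0.03997163]), np.float64(0.0015089457887765775))
scene silh cols 210 228 top row 156
side silh cols 284 313 top row 283
```

```bash
python3 - <<'E'
from m import *
S,D=load('scene'),load('side')
for n,im,roi in(('scene',S,(190,125,250,170)),('side',D,(215,300,310,400))):
    for c in blobs(im,(130,80,30),(160,255,255),roi,100):
        b=cv2.boundingRect(c); print(n,b,'base front',np.round(plane(im,b[0]+b[2]/2,b[1]+b[3],0)[:2],3),'top back',np.round(plane(im,b[0]+b[2]/2,b[1],.084)[:2],3))
s=sensors.get_state(); from scipy.spatial.transform import Rotation as Q
T=Q.from_quat(s['eef_rot']).as_matrix(); print(T.round(3).tolist())
print('to above cup, tool cm', (T.T@(np.array([.548,-.299,.20])-s['tcp_pos'])*100).round(2))
E
```

```text
scene (223, 132, 18, 31) base front [ 0.468 -0.321] top back [ 0.418 -0.35 ]
scene (195, 134, 19, 31) base front [ 0.525 -0.391] top back [ 0.474 -0.418]
side (265, 336, 34, 61) base front [ 0.494 -0.429] top back [ 0.504 -0.381]
side (223, 307, 34, 58) base front [ 0.436 -0.362] top back [ 0.446 -0.312]
[[0.91, 0.414, -0.0], [0.414, -0.91, 0.001], [0.0, -0.001, -1.0]]
to above cup, tool cm [37.5  -5.07  3.1 ]
```

jog_arm:
  series:
    - {"travel": [5, -0.7, 0.4], "roll": -7, "grip": 1}
    - {"travel": [10, -1.4, 0.8], "roll": -14, "grip": 1}
    - {"travel": [15, -2, 1.2], "roll": -21, "grip": 1}
    - {"travel": [20, -2.7, 1.6], "roll": -28, "grip": 1}
    - {"travel": [25, -3.4, 2], "roll": -35, "grip": 1}
    - {"travel": [30, -4.1, 2.4], "roll": -42, "grip": 1}
    - {"travel": [34, -4.6, 2.8], "roll": -49, "grip": 1}
    - {"travel": [37.5, -5.1, 3.1], "roll": -55.2, "grip": 1}
    - {"travel": [37.5, -5.1, 3.1], "roll": -55.2, "grip": 1}
    - {"travel": [37.5, -5.1, 3.1], "roll": -55.2, "grip": 1}
  newtons: 30

```text
t: 1.4
tcp_pos: [0.5475, -0.2993, 0.2002]
eef_rot: [0.768, 0.64, -0.0, -0.0]
wrist_force: [-0.4, -0.6, -1.3]
finger_gap: 0.996
gripper_force: 0.0
```

```bash
python3 - <<'E'
from m import *
im=grab('wrist','wrist1'); s=sensors.get_state()
print(s['t'],s['tcp_pos'],s['joints'].round(3),np.round(im['position'],3))
for c in blobs(im,(100,120,40),(130,255,255),(0,0,560,420),30)[:3]: print('blue',cv2.boundingRect(c))
for p in ((.548,-.299,.084),(.548,-.299,0)): print(np.round(proj(im,p)))
E
```

```text
1.45 [ 0.54724591 -0.29955391  0.20032019] [-0.69   0.533  1.13  -0.     1.479 -0.508] [ 0.561 -0.223  0.342]
blue (474, 0, 86, 86)
blue (259, 186, 43, 24)
blue (440, 0, 120, 122)
[281. 207.]
[280. 184.]
```

View pics/wrist1.png

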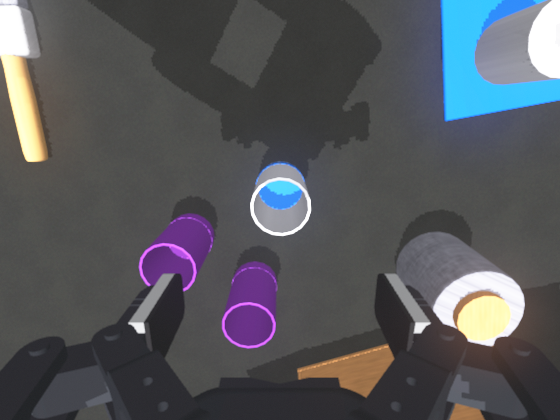

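jog_arm:
  series:
    - {"travel": [0, 0.1, 5], "roll": 0, "grip": 1}
    - {"travel": [0, 0.1, 10], "roll": 0, "grip": 1}
    - {"travel": [0, 0.1, 14], "roll": 0, "grip": 1}
    - {"travel": [0, 0.1, 16.6], "roll": 0, "grip": 1}
    - {"travel": [0, 0.1, 16.8], "roll": 0, "grip": 1}
    - {"travel": [0, 0.1, 16.8], "roll": 0, "grip": 0.3}
    - {"travel": [0, 0.1, 16.8], "roll": 0, "grip": 0.3}
    - {"travel": [0, 0.1, 16.8], "roll": 0, "grip": 0.3}
    - {"travel": [0, 0.1, 16.8], "roll": 0, "grip": 0.3}
    - {"travel": [0, 0.1, 16.8], "roll": 0, "grip": 0.3}
    - {"travel": [0, 0.1, 16.8], "roll": 0, "grip": 0.3}
  newtons: 25

```text
t: 2.82
tcp_pos: [0.5493, -0.2998, 0.0339]
eef_rot: [0.768, 0.64, 0.0, 0.001]
wrist_force: [-3.0, 0.1, 6.0]
finger_gap: 0.586
gripper_force: 25.6
```

jog_arm:
  series:
    - {"travel": [0, 0, -3], "roll": 0, "grip": 0.3}
    - {"travel": [0, 0, -7], "roll": 0, "grip": 0.3}
    - {"travel": [3, -2, -10], "roll": 0, "grip": 0.3}
    - {"travel": [7, -4.5, -12], "roll": 0, "grip": 0.3}
    - {"travel": [11, -7, -12], "roll": 0, "grip": 0.3}
    - {"travel": [13.7, -8.7, -12], "roll": 0, "grip": 0.3}
    - {"travel": [13.7, -8.7, -12], "roll": 0, "grip": 0.3}
    - {"travel": [13.7, -8.7, -12], "roll": 0, "grip": 0.3}

```text
t: 3.82
tcp_pos: [0.4883, -0.1493, 0.1526]
eef_rot: [0.768, 0.64, 0.0, 0.0]
wrist_force: [1.3, -0.9, -2.6]
finger_gap: 0.588
gripper_force: 27.1
```

```bash
python3 - <<'E'
from m import *
im=grab('wrist','wrist2'); s=sensors.get_state()
print(s['t'],s['tcp_pos'],s['gripper_force'],np.round(im['position'],3))
for c in blobs(im,(20,120,80),(35,255,255),(0,0,560,420),50): print('yel',cv2.boundingRect(c),cv2.approxPolyDP(c,4,True)[:,0].tolist())
grab('scene'); grab('side')
E
```

```text
3.875 [ 0.48834603 -0.14955017  0.15243309] 27.11531577631831 [ 0.501 -0.073  0.294]
yel (293, 0, 14, 98) [[306, 0], [295, 0], [293, 89], [299, 97], [304, 91]]
yel (249, 0, 13, 98) [[249, 0], [250, 81], [256, 97], [261, 89], [259, 0]]
```

View pics/wrist2.png

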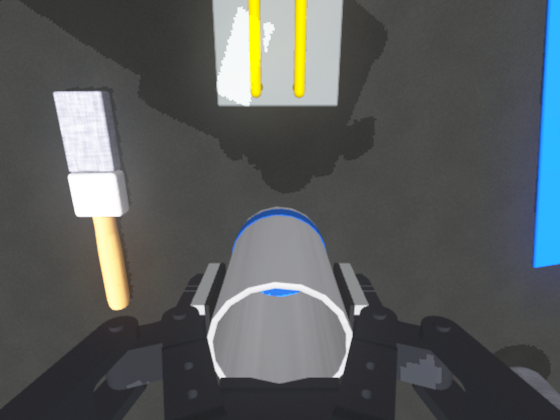

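```bash
cat >> m.py <<'E'
psi=np.radians(-10.3); C=np.array([[np.cos(psi),np.sin(psi)],[-np.sin(psi),np.cos(psi)]])
def cr(p): return C@np.asarray(p)[:2]
E
python3 - <<'E'
from m import *
im=load('wrist')
print('rails', [ (cr(plane(im,u,v,.038))*1000).round(1) for u,v in((255.5,85),(298.5,85),(254.2,2),(300.5,2))])
print('ends', [ (cr(plane(im,u,v,.036))*1000).round(1) for u,v in((255.5,90),(298.5,92))])
print('plate',[ (cr(plane(im,u,v,.008))*1000).round(1) for u,v in((219,105),(338,105),(215,2),(341,2))])
print('cup', cr(sensors.get_state()['tcp_pos'])*1000)
E
```

```text
rails [array([489.6,  33.2]), array([520.8,  33.2]), array([490. ,  85.6]), array([521.2,  85.6])]
ends [array([489.4,  29.9]), array([520.9,  28.5])]
plate [array([457.3,  19.7]), array([555.2,  19.6]), array([458.5,  93.6]), array([553.6,  93.5])]
cup [507.08909153 -59.88266974]
```

jog_arm:
  series:
    - {"travel": [2.5, -0.2, 5], "roll": 0, "grip": 0.3}
    - {"travel": [5, -0.2, 9.7], "roll": 0, "grip": 0.3}
    - {"travel": [6, -0.2, 9.7], "roll": 0, "grip": 0.3}
    - {"travel": [6.6, -0.2, 9.7], "roll": 0, "grip": 0.3}
    - {"travel": [7.2, -0.2, 9.7], "roll": 0, "grip": 0.3}
    - {"travel": [7.8, -0.2, 9.7], "roll": 0, "grip": 0.3}
    - {"travel": [8.4, -0.2, 9.7], "roll": 0, "grip": 0.3}
    - {"travel": [9, -0.2, 9.7], "roll": 0, "grip": 0.3}
    - {"travel": [9.5, -0.2, 9.7], "roll": 0, "grip": 0.3}
  newtons: 20

```text
t: 5.1
tcp_pos: [0.504, -0.0569, 0.0576]
eef_rot: [0.768, 0.64, 0.0, 0.002]
wrist_force: [-1.9, -5.9, -2.8]
finger_gap: 0.592
gripper_force: 25.6
```

```bash
python3 - <<'E'
from m import *
w=grab('wrist','wrist3'); s=grab('scene','scene3'); d=grab('side','side3'); st=sensors.get_state()
print(st['t'],st['tcp_pos'],st['gripper_force'],st['wrist_force'],st['torque'])
o=np.zeros((420,800,3),np.uint8); o[:,:450]=cv2.resize(w['pixels'],(450,338))[:338].__class__(0) if 0 else 0
o[:300,:400]=cv2.resize(w['pixels'],(400,300)); o[:400,400:]=cv2.resize(s['pixels'][170:250,266:346],(400,400),interpolation=2)
cv2.imwrite('pics/c3.png',o)
E
```

```text
5.25 [ 0.50416736 -0.05657436  0.05783374] 25.83318740129471 [-2.64505323 -3.81942762  3.24609276] [-0.6311996   0.50574864 -0.0177059 ]
```

View pics/c3.png

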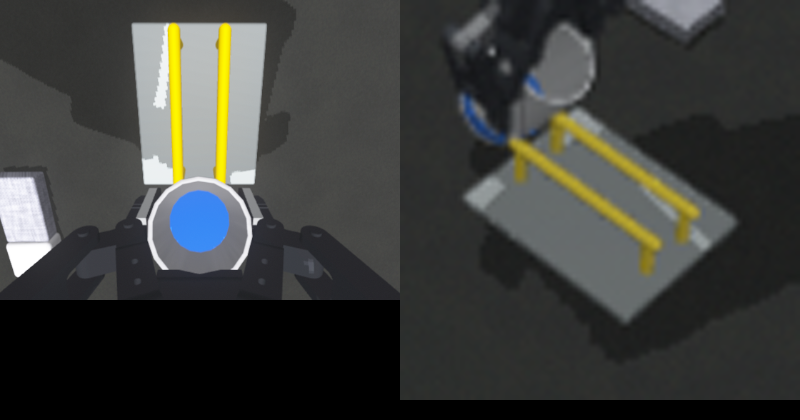

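jog_arm:
  series:
    - {"travel": [0.7, 0, 0], "roll": 0, "grip": 0.3}
    - {"travel": [1.4, 0, 0], "roll": 0, "grip": 0.3}
    - {"travel": [2.1, 0, 0], "roll": 0, "grip": 0.3}
    - {"travel": [2.8, 0, 0], "roll": 0, "grip": 0.3}
    - {"travel": [3.5, 0, 0], "roll": 0, "grip": 0.3}
    - {"travel": [4.2, 0, 0.2], "roll": 0, "grip": 0.3}
    - {"travel": [4.7, 0, 0.5], "roll": 0, "grip": 0.3}
    - {"travel": [5.2, 0, 0.8], "roll": 0, "grip": 0.3}
    - {"travel": [5.6, 0, 1.1], "roll": 0, "grip": 0.3}
    - {"travel": [6, 0, 1.4], "roll": 0, "grip": 0.3}
    - {"travel": [6.2, 0, 1.6], "roll": 0, "grip": 0.3}
    - {"travel": [6.4, 0, 1.7], "roll": 0, "grip": 0.3}

```text
t: 6.75
tcp_pos: [0.5145, 0.0081, 0.0382]
eef_rot: [0.768, 0.64, -0.0, -0.0]
wrist_force: [0.8, -0.3, 1.1]
finger_gap: 0.588
gripper_force: 20.6
```

```bash
python3 - <<'E'
from m import *
w=grab('wrist','wrist4'); s=grab('scene','scene4'); d=grab('side','side4'); st=sensors.get_state()
print(st['t'],st['tcp_pos'],cr(st['tcp_pos']),st['gripper_force'],st['wrist_force'],st['torque'])
o=np.zeros((420,800,3),np.uint8)
o[:300,:400]=cv2.resize(w['pixels'],(400,300)); o[:400,400:]=cv2.resize(s['pixels'][170:250,266:346],(400,400),interpolation=2)
cv2.imwrite('pics/c4.png',o)
E
```

```text
6.9 [0.51451466 0.00821133 0.03834528] [0.50475507 0.10007536] 20.653996970504522 [2.11433198 0.42982634 1.70181818] [-0.19588982 -0.22441859  0.13200396]
```

View pics/c4.png

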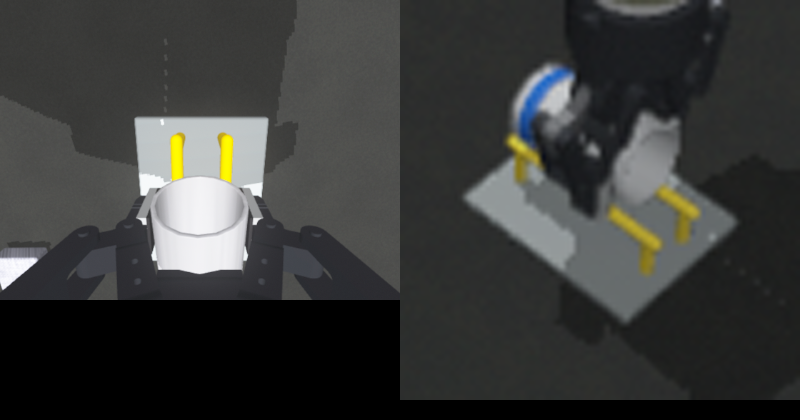

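jog_arm:
  series:
    - {"travel": [0, 0, 0.1], "roll": 0, "grip": 0.3}
    - {"travel": [0, 0, 0.2], "roll": 0, "grip": 0.3}
    - {"travel": [0, 0, 0.2], "roll": 0, "grip": 0.3}

```text
t: 7.28
tcp_pos: [0.5147, 0.0081, 0.0364]
eef_rot: [0.768, 0.64, 0.0, 0.0]
wrist_force: [3.1, 1.6, 2.4]
finger_gap: 0.585
gripper_force: 20.5
```

```bash
python3 - <<'E'
from m import *
s=grab('scene','scene5')
hsv=cv2.cvtColor(s['pixels'],cv2.COLOR_BGR2HSV)
c=blobs(s,(100,120,40),(130,255,255),(366-100,170,346,250),8); print([cv2.boundingRect(x) for x in c])
# expected projections for level cup on rails, mid at y'=.100-.014
for yy,lab in((.100-.056,'bottom'),(.100-.045,'band'),(.128,'rim')):
    for dz,dx in((0,0),(.025,0),(-.025,0),(0,.025),(0,-.025)):
        p=C.T@np.array([.505+dx,yy]); print(lab,dz,dx,np.round(proj(s,[*p,.0602+dz]),1))
E
```

```text
[(290, 183, 11, 16)]
bottom 0 0 [295.8 191.8]
bottom 0.025 0 [295.9 186. ]
bottom -0.025 0 [295.7 197.5]
bottom 0 0.025 [289.9 196.5]
bottom 0 -0.025 [301.6 187.2]
band 0 0 [298.6 193.8]
band 0.025 0 [298.8 188. ]
band -0.025 0 [298.4 199.4]
band 0 0.025 [292.7 198.5]
band 0 -0.025 [304.4 189.2]
rim 0 0 [317.7 207.3]
rim 0.025 0 [318.2 201.5]
rim -0.025 0 [317.2 212.8]
rim 0 0.025 [311.8 212.3]
rim 0 -0.025 [323.5 202.4]
```

jog_arm:
  series:
    - {"travel": [0, 0, 0.1], "roll": 0, "grip": 0.3}
    - {"travel": [0, 0, 0.2], "roll": 0, "grip": 0.3}
    - {"travel": [0, 0, 0.2], "roll": 0, "grip": 0.3}

```text
t: 7.7
tcp_pos: [0.5147, 0.008, 0.0343]
eef_rot: [0.768, 0.641, 0.0, 0.0]
wrist_force: [4.5, 1.2, 2.5]
finger_gap: 0.589
gripper_force: 20.4
```

```bash
python3 - <<'E'
from m import *
s=grab('scene'); d=grab('side')
for n,im,roi in(('s',s,(266,170,346,250)),('d',d,(220,180,300,260))):
    print(n,[cv2.boundingRect(x) for x in blobs(im,(100,120,40),(130,255,255),roi,5)])
for yy,lab in((.100-.056,'bottom'),(.100-.045,'band')):
    for dz,dx in((0,0),(.025,0),(-.025,0),(0,.025),(0,-.025)):
        p=C.T@np.array([.505+dx,yy]); print(lab,dz,dx,np.round(proj(d,[*p,.0602+dz]),1))
o=np.zeros((400,800,3),np.uint8)
o[:,:400]=cv2.resize(s['pixels'][170:250,266:346],(400,400),interpolation=2);o[:,400:]=cv2.resize(d['pixels'][180:260,220:300],(400,400),interpolation=2)
cv2.imwrite('pics/c5.png',o); print(sensors.get_state()['wrist_force'])
E
```

```text
s [(290, 183, 11, 16)]
d [(244, 213, 23, 9)]
bottom 0 0 [254.8 222.9]
bottom 0.025 0 [254.4 213.8]
bottom -0.025 0 [255.2 231.8]
bottom 0 0.025 [265.8 222.9]
bottom 0 -0.025 [243.7 223. ]
band 0 0 [255.  220.1]
band 0.025 0 [254.6 211. ]
band -0.025 0 [255.4 228.9]
band 0 0.025 [266.  220.1]
band 0 -0.025 [244.1 220.2]
[4.52730001 2.08638875 2.56452969]
```

View pics/c5.png

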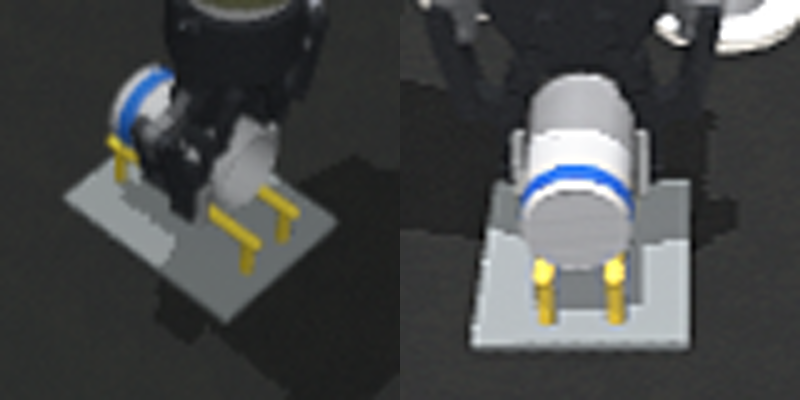

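jog_arm:
  series:
    - {"travel": [0, 0, 0], "roll": 0, "grip": 0.62}
    - {"travel": [0, 0, 0], "roll": 0, "grip": 0.7}
    - {"travel": [0, 0, 0], "roll": 0, "grip": 0.8}
    - {"travel": [0, 0, 0], "roll": 0, "grip": 1}
    - {"travel": [0, 0, 0], "roll": 0, "grip": 1}
    - {"travel": [0, 0, 0], "roll": 0, "grip": 1}
    - {"travel": [-1, 0, -4], "roll": 0, "grip": 1}
    - {"travel": [-3, 0, -9], "roll": 0, "grip": 1}
    - {"travel": [-5, 0, -13], "roll": 0, "grip": 1}
    - {"travel": [-5, 0, -14], "roll": 0, "grip": 1}
    - {"travel": [-5, 0, -14], "roll": 0, "grip": 1}

```text
t: 9.18
tcp_pos: [0.5054, -0.0409, 0.174]
eef_rot: [0.768, 0.64, 0.0, -0.0]
wrist_force: [-0.7, 0.3, -1.2]
finger_gap: 0.998
gripper_force: 0.0
```

```bash
python3 - <<'E'
from m import *
w=grab('wrist'); s=grab('scene'); d=grab('side'); st=sensors.get_state(); print(st['t'],cr(st['tcp_pos']),st['tcp_pos'][2])
for n,im,roi in(('s',s,(266,170,346,250)),('d',d,(220,180,300,260)),('w',w,(100,0,460,400))):
    print(n,[cv2.boundingRect(x) for x in blobs(im,(100,120,40),(130,255,255),roi,5)])
o=np.zeros((600,800,3),np.uint8)
o[:300,:400]=cv2.resize(w['pixels'],(400,300))
o[300:,:300]=cv2.resize(s['pixels'][170:250,266:346],(300,300),interpolation=2);o[300:,300:600]=cv2.resize(d['pixels'][180:260,220:300],(300,300),interpolation=2)
cv2.imwrite('pics/c6.png',o)
E
```

```text
9.325 [0.50409884 0.05041   ] 0.1728653481267795
s [(290, 184, 12, 15)]
d [(245, 212, 22, 9)]
w [(250, 209, 62, 18)]
```

View pics/c6.png

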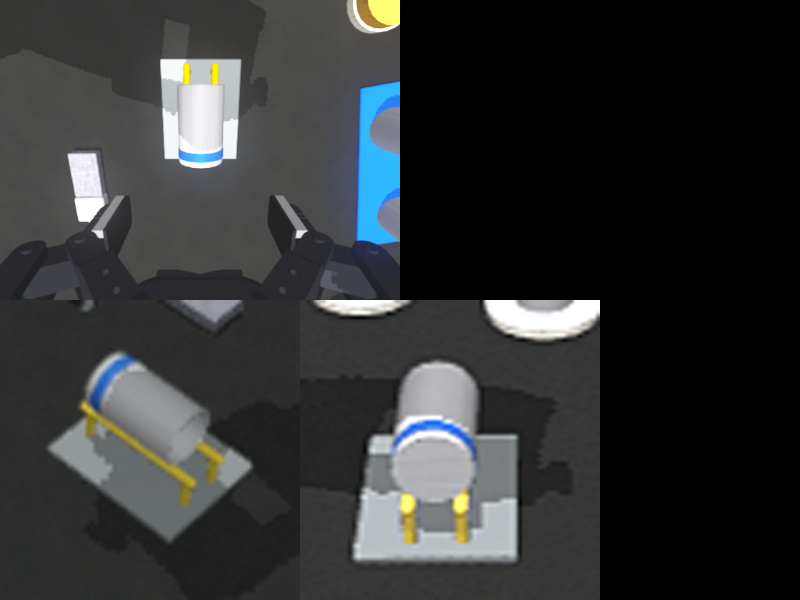

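```bash
python3 - <<'E'
from m import *
w=load('wrist'); g=cv2.cvtColor(w['pixels'],cv2.COLOR_BGR2HSV)
col=slice(277,285); h=g[:,col]
b=np.where(((h[...,0]>100)&(h[...,0]<130)&(h[...,1]>120)).mean(1)>.5)[0]; b=b[b>150]; print('band rows',b.min(),b.max())
v=g[:,col,2].mean(1); print('edge rows', [ (i,int(v[i]),int(v[i+1])) for i in range(80,260) if abs(v[i+1]-v[i])>25])
for r in (b.min(),b.max()+1): print(cr(plane(w,280.5,r,.0852)))
print('x', [cr(plane(w,u,217,.0602))[0] for u in(250,311)])
E
```

```text
Traceback (most recent call last):
ValueError: zero-size array to reduction operation minimum which has no identity
```

```bash
python3 - <<'E'
from m import *
w=load('wrist'); g=cv2.cvtColor(w['pixels'],cv2.COLOR_BGR2HSV)
m=cv2.inRange(g,(95,100,40),(130,255,255))[:,281]; b=np.where(m>0)[0]; b=b[(b>150)&(b<300)]; print(b)
v=w['pixels'][:,281].astype(int).min(1); print([(i,v[i],v[i+1]) for i in range(60,280) if abs(v[i+1]-v[i])>25])
for r in (119,b.min(),b.max()+1): print(r,cr(plane(w,280.5,r,.0852)))
print('x', [cr(plane(w,u,217,.0602))[0] for u in(250,311)])
E
```

```text
[216 217 218 219 220 221 222 223 224 225 226 227]
[(81, np.int64(68), np.int64(119)), (82, np.int64(119), np.int64(164)), (117, np.int64(207), np.int64(233)), (214, np.int64(255), np.int64(227)), (215, np.int64(227), np.int64(89)), (226, np.int64(85), np.int64(151)), (227, np.int64(151), np.int64(253)), (234, np.int64(255), np.int64(216)), (235, np.int64(216), np.int64(89))]
119 [0.50491499 0.12014782]
216 [0.50490859 0.05170246]
228 [0.50490771 0.04233432]
x [np.float64(0.48021047569741376), np.float64(0.5298358134472302)]
```

jog_arm:
  series:
    - {"travel": [1.4, 0.1, 4], "roll": 0, "grip": 1}
    - {"travel": [1.4, 0.1, 9], "roll": 0, "grip": 1}
    - {"travel": [1.4, 0.1, 12.5], "roll": 0, "grip": 1}
    - {"travel": [1.4, 0.1, 13.5], "roll": 0, "grip": 1}
    - {"travel": [1.4, 0.1, 13.5], "roll": 0, "grip": 0.8}
    - {"travel": [1.4, 0.1, 13.5], "roll": 0, "grip": 0.3}
    - {"travel": [1.4, 0.1, 13.5], "roll": 0, "grip": 0.3}
    - {"travel": [1.4, 0.1, 13.5], "roll": 0, "grip": 0.3}
    - {"travel": [1.4, 0.1, 13.5], "roll": 0, "grip": 0.3}
    - {"travel": [1.4, 0.1, 13.5], "roll": 0, "grip": 0.3}
  newtons: 20

```text
t: 10.58
tcp_pos: [0.5093, -0.0277, 0.0405]
eef_rot: [0.768, 0.641, 0.0, 0.001]
wrist_force: [-2.6, 0.1, 7.3]
finger_gap: 0.582
gripper_force: 20.4
```

jog_arm:
  series:
    - {"travel": [0, 0, -0.4], "roll": 0, "grip": 0.3}
    - {"travel": [0, 0, -0.9], "roll": 0, "grip": 0.3}
    - {"travel": [3, 0, -0.9], "roll": 0, "grip": 0.3}
    - {"travel": [6, 0, -0.9], "roll": 0, "grip": 0.3}
    - {"travel": [8.5, 0, -0.9], "roll": 0, "grip": 0.3}
    - {"travel": [10.1, 0, -0.9], "roll": 0, "grip": 0.3}
    - {"travel": [10.1, 0, -0.6], "roll": 0, "grip": 0.3}
    - {"travel": [10.1, 0, -0.3], "roll": 0, "grip": 0.3}
    - {"travel": [10.1, 0, 0], "roll": 0, "grip": 0.3}
    - {"travel": [10.1, 0, 0.3], "roll": 0, "grip": 0.3}
    - {"travel": [10.1, 0, 0.6], "roll": 0, "grip": 0.3}
    - {"travel": [10.1, 0, 0.8], "roll": 0, "grip": 0.3}
    - {"travel": [10.1, 0, 0.8], "roll": 0, "grip": 0.3}

```text
t: 12.2
tcp_pos: [0.5277, 0.0721, 0.032]
eef_rot: [0.768, 0.64, 0.001, 0.0]
wrist_force: [1.3, 7.2, 5.9]
finger_gap: 0.585
gripper_force: 20.8
```

```bash
python3 - <<'E'
from m import *
s=grab('scene'); d=grab('side'); w=grab('wrist'); st=sensors.get_state(); print(st['t'],cr(st['tcp_pos']),st['tcp_pos'][2],st['wrist_force'],st['gripper_force'])
o=np.zeros((600,800,3),np.uint8)
o[:300,:400]=cv2.resize(w['pixels'],(400,300))
o[:300,400:]=cv2.resize(s['pixels'][180:255,290:390],(400,300),interpolation=2);o[300:,:400]=cv2.resize(d['pixels'][140:230,200:320],(400,300),interpolation=2)
cv2.imwrite('pics/c7.png',o)
E
```

```text
12.35 [0.50634792 0.1653097 ] 0.03205111995816226 [-0.5318346   7.35320239  5.00862518] 20.82100773230195
```

View pics/c7.png

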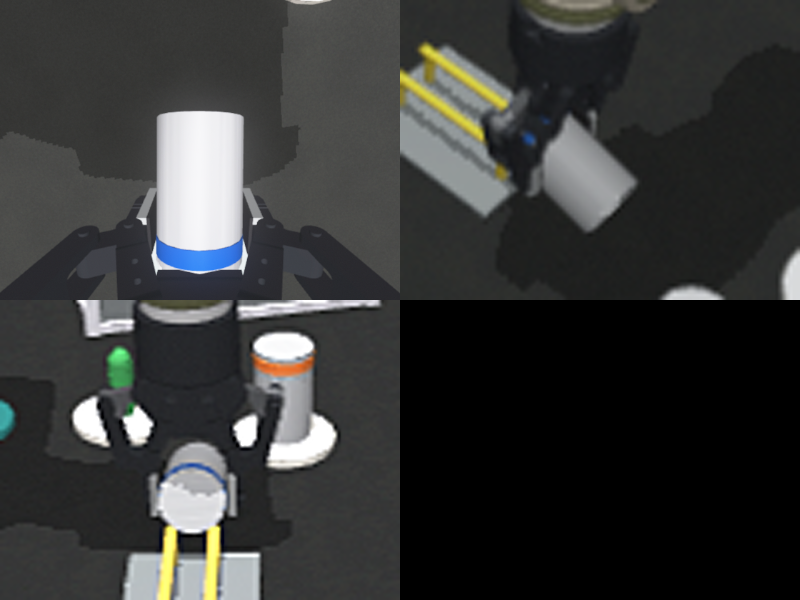

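jog_arm:
  series:
    - {"travel": [1, 0, -3], "roll": 0, "grip": 0.3}
    - {"travel": [3, -1.5, -7], "roll": 0, "grip": 0.3}
    - {"travel": [5.5, -3.5, -10], "roll": 0, "grip": 0.3}
    - {"travel": [8, -5.5, -11], "roll": 0, "grip": 0.3}
    - {"travel": [10, -7, -11], "roll": 0, "grip": 0.3}
    - {"travel": [10.5, -7.5, -11], "roll": 0, "grip": 0.3}
    - {"travel": [10.5, -7.5, -11], "roll": 0, "grip": 0.3}

```text
t: 13.22
tcp_pos: [0.4723, 0.1881, 0.1411]
eef_rot: [0.768, 0.64, -0.0, 0.0]
wrist_force: [0.7, -0.7, -2.2]
finger_gap: 0.585
gripper_force: 22.1
```

```bash
cat > look.py <<'E'
from m import *
w=grab('wrist'); s=grab('scene'); d=grab('side'); st=sensors.get_state(); t=cr(st['tcp_pos']); zt=st['tcp_pos'][2]
print(st['t'],t,zt,st['wrist_force'].round(1),st['gripper_force'])
for c in blobs(w,(45,80,30),(75,255,255),(0,0,560,420),20): print('w green',cv2.boundingRect(c))
for c in blobs(w,(0,0,190),(180,40,255),(100,0,460,120),150): print('w white',cv2.boundingRect(c))
for n,im,roi in(('s',s,(300,150,460,290)),('d',d,(200,120,320,230))):
    for lab,lo,hi in(('green',(45,80,30),(75,255,255)),('blue',(100,120,40),(130,255,255))):
        print(n,lab,[cv2.boundingRect(x) for x in blobs(im,lo,hi,roi,5)])
v=w['pixels'][:,281].astype(int).min(1); print('col281 edges',[(i,int(v[i]),int(v[i+1])) for i in range(0,300) if abs(v[i+1]-v[i])>30])
b=np.where(cv2.inRange(cv2.cvtColor(w['pixels'],cv2.COLOR_BGR2HSV),(95,100,40),(130,255,255))[:,281])[0]; print('band rows col281',b.min() if len(b) else None,b.max() if len(b) else None)
gz=zt+.0225
def pt(y,z): return [*(C.T@np.array([t[0],t[1]+y])),gz+z]
for th in range(0,100,10):
    a=np.radians(th);c_,s_=np.cos(a),np.sin(a)
    P=lambda L,r: proj(w,pt(L*c_+r*s_,-L*s_+r*c_))[1]
    print(th,'front rim row %.0f band %.0f..%.0f  bottom-front %.0f rear rim %.0f'%(P(.056,.025),P(-.012,.025),P(-.022,.025),P(-.028,.025),P(.056,-.025)))
E
python3 look.py
```

```text
13.375 [0.43152472 0.26922222] 0.14109280682444703 [ 0.6  0.9 -1.1] 22.09341075271368
w green (265, 50, 33, 36)
w white (223, 10, 116, 110)
w white (406, 68, 54, 52)
s green [(399, 237, 13, 18)]
s blue []
d green [(232, 154, 8, 21)]
d blue []
col281 edges [(8, 50, 112), (9, 112, 189), (10, 189, 221), (48, 208, 131), (49, 131, 64), (89, 65, 172), (90, 172, 226), (134, 180, 119), (135, 119, 57), (155, 52, 119), (156, 119, 169)]
band rows col281 352 379
0 front rim row 185 band 374..396  bottom-front 409 rear rim 160
10 front rim row 167 band 367..394  bottom-front 409 rear rim 168
20 front rim row 157 band 357..388  bottom-front 406 rear rim 178
30 front rim row 154 band 346..378  bottom-front 398 rear rim 191
40 front rim row 155 band 332..365  bottom-front 386 rear rim 205
50 front rim row 161 band 317..349  bottom-front 370 rear rim 220
60 front rim row 170 band 302..332  bottom-front 351 rear rim 235
70 front rim row 181 band 287..313  bottom-front 329 rear rim 252
80 front rim row 193 band 274..294  bottom-front 307 rear rim 269
90 front rim row 207 band 262..276  bottom-front 285 rear rim 287
```

```bash
python3 - <<'E'
from m import *
w=load('wrist')
for r in(9.5,134.5): print(r,cr(plane(w,281,r,.010)))
for u in(223,338.5): print(u,cr(plane(w,u,70,.010)))
g=blobs(w,(45,80,30),(75,255,255),(0,0,560,420),20)[0][:,0]
for k in(50,55,60,70,80,85): print(k,g[g[:,1]==k][:,0].min(),g[g[:,1]==k][:,0].max())
print('tip',cr(plane(w,281,60,.072)),'base near',cr(plane(w,281,90,.010)))
for yy in(.368,.372,.376):print(yy,[np.round(proj(w,[*(C.T@np.array([.431,yy+dy])),z]),1).tolist() for dy,z in((0,.072),(-.011,.010),(.011,.04),(-.011,.04))])
E
```

```text
9.5 [0.43191643 0.41432011]
134.5 [0.43195599 0.32610193]
223 [0.38783667 0.37401291]
338.5 [0.47565446 0.37389747]
50 278 284
55 270 292
60 267 296
70 265 297
80 269 292
85 278 283
tip [0.43157909 0.37314031] base near [0.43194093 0.35968566]
0.368 [[280.0, 69.6], [279.8, 93.7], [279.9, 57.0], [279.9, 92.0]]
0.372 [[280.0, 62.1], [279.8, 88.2], [279.9, 50.4], [279.9, 85.7]]
0.376 [[280.0, 54.6], [279.8, 82.6], [279.9, 43.7], [279.9, 79.5]]
```

jog_arm:
  series:
    - {"travel": [0, 0, 3.5], "roll": 0, "grip": 0.3}
    - {"travel": [1, 0, 6.6], "roll": 0, "grip": 0.3}
    - {"travel": [3, 0, 6.6], "roll": 0, "grip": 0.3}
    - {"travel": [4.4, 0, 6.6], "roll": 0, "grip": 0.3}
    - {"travel": [5, 0, 6.6], "roll": 0, "grip": 0.3}
    - {"travel": [5.6, 0, 6.6], "roll": 0, "grip": 0.3}
    - {"travel": [6.2, 0, 6.6], "roll": 0, "grip": 0.3}
    - {"travel": [6.8, 0, 6.6], "roll": 0, "grip": 0.3}
    - {"travel": [7.4, 0, 6.6], "roll": 0, "grip": 0.3}

```text
t: 14.5
tcp_pos: [0.4859, 0.2617, 0.076]
eef_rot: [0.768, 0.641, 0.0, 0.0]
wrist_force: [-0.2, -4.0, 0.0]
finger_gap: 0.577
gripper_force: 20.7
```

```bash
python3 look.py
```

```text
14.65 [0.43124183 0.34441978] 0.0754962681011659 [ 0.7 -1.9 -2.1] 21.15757354069501
s green [(399, 249, 8, 6)]
s blue []
d green [(234, 167, 6, 8)]
d blue [(225, 151, 17, 7)]
col281 edges [(116, 63, 124), (117, 124, 188), (118, 188, 222), (166, 220, 183)]
band rows col281 319 349
0 front rim row 184 band 372..394  bottom-front 407 rear rim 159
10 front rim row 166 band 365..392  bottom-front 407 rear rim 167
20 front rim row 156 band 355..386  bottom-front 404 rear rim 177
30 front rim row 153 band 344..376  bottom-front 396 rear rim 190
40 front rim row 154 band 330..363  bottom-front 384 rear rim 204
50 front rim row 160 band 315..347  bottom-front 368 rear rim 219
60 front rim row 169 band 300..329  bottom-front 349 rear rim 235
70 front rim row 180 band 286..311  bottom-front 327 rear rim 251
80 front rim row 192 band 272..292  bottom-front 305 rear rim 269
90 front rim row 207 band 261..274  bottom-front 283 rear rim 286
```

jog_arm:
  series:
    - {"travel": [0.6, 0, 0], "roll": 0, "grip": 0.3}
    - {"travel": [1.2, 0, 0], "roll": 0, "grip": 0.3}
    - {"travel": [1.8, 0, 0], "roll": 0, "grip": 0.3}
    - {"travel": [2.4, 0, 0], "roll": 0, "grip": 0.3}
    - {"travel": [3, 0, 0], "roll": 0, "grip": 0.3}
    - {"travel": [3.5, 0, 0], "roll": 0, "grip": 0.3}
    - {"travel": [3.9, 0, 0], "roll": 0, "grip": 0.3}
    - {"travel": [3.9, 0, 0], "roll": 0, "grip": 0.3}

```text
t: 15.65
tcp_pos: [0.4927, 0.3001, 0.0753]
eef_rot: [0.768, 0.641, 0.0, -0.0]
wrist_force: [0.7, -2.3, -3.5]
finger_gap: 0.566
gripper_force: 21.5
```

```bash
python3 look.py
```

```text
15.8 [0.43117571 0.38323347] 0.07555300056528041 [-0.  -0.7 -2.7] 21.550228090491146
s green [(399, 250, 5, 5)]
s blue [(416, 233, 8, 6)]
d green [(233, 167, 7, 8)]
d blue [(226, 141, 17, 7)]
col281 edges [(178, 62, 111), (180, 138, 173), (181, 173, 219), (210, 225, 170), (211, 170, 125), (283, 93, 47)]
band rows col281 284 302
0 front rim row 185 band 374..396  bottom-front 409 rear rim 159
10 front rim row 167 band 367..394  bottom-front 409 rear rim 167
20 front rim row 157 band 357..388  bottom-front 406 rear rim 178
30 front rim row 153 band 345..378  bottom-front 398 rear rim 191
40 front rim row 155 band 332..365  bottom-front 386 rear rim 204
50 front rim row 161 band 317..349  bottom-front 370 rear rim 219
60 front rim row 169 band 302..331  bottom-front 351 rear rim 235
70 front rim row 180 band 287..312  bottom-front 329 rear rim 252
80 front rim row 193 band 274..293  bottom-front 307 rear rim 269
90 front rim row 207 band 262..275  bottom-front 285 rear rim 287
```

```bash
cat > fit.py <<'E'
from m import *
from scipy.optimize import least_squares
import sys
w=load('wrist'); st=sensors.get_state(); t=cr(st['tcp_pos']); gz=st['tcp_pos'][2]+.0225
def row(th,dy,dl,L,r):
    c_,s_=np.cos(th),np.sin(th); L=L+dl
    return proj(w,[*(C.T@np.array([t[0],t[1]+dy+L*c_+r*s_])),gz-L*s_+r*c_])[1]
px=w['pixels'][:,281].astype(int)
print([(i,px[i].tolist(),px[i+1].tolist()) for i in range(150,410) if abs(px[i+1]-px[i]).max()>25])
if len(sys.argv)>1:
    o=[float(x) for x in sys.argv[1:]]  # front rim, band start, band end
    q=least_squares(lambda p:[row(p[0],p[1],0,L,.025)-v for L,v in zip((.056,-.012,-.022,-.028),o)],[1.4,0],x_scale=[.1,.01])
    print('theta',np.degrees(q.x[0]),'dy mm',q.x[1]*1000,'resid',q.fun.round(1))
E
python3 fit.py 210.5 284 303
```

```text
[(178, [62, 66, 67], [111, 116, 120]), (179, [111, 116, 120], [138, 144, 149]), (180, [138, 144, 149], [173, 181, 187]), (181, [173, 181, 187], [219, 225, 230]), (210, [225, 231, 235], [170, 176, 179]), (211, [170, 176, 179], [126, 125, 126]), (282, [121, 119, 119], [125, 102, 93]), (283, [125, 102, 93], [127, 74, 47]), (300, [128, 68, 38], [168, 84, 41]), (302, [177, 102, 64], [141, 113, 102]), (314, [144, 139, 139], [176, 172, 172]), (382, [172, 168, 168], [113, 109, 110]), (383, [113, 109, 110], [47, 44, 44])]
theta 84.35174200160293 dy mm -6.39465155582054 resid [-0.1  0.5 -0.4]
```

jog_arm:
  series:
    - {"travel": [-0.5, 0, 0], "roll": 0, "grip": 0.3}
    - {"travel": [-1, 0, 0], "roll": 0, "grip": 0.3}
    - {"travel": [-1, 0, 0.8], "roll": 0, "grip": 0.3}
    - {"travel": [-1, 0, 1.6], "roll": 0, "grip": 0.3}
    - {"travel": [-1, 0, 2.3], "roll": 0, "grip": 0.3}
    - {"travel": [-1, 0, 2.7], "roll": 0, "grip": 0.3}
    - {"travel": [-1, 0, 2.9], "roll": 0, "grip": 0.3}
    - {"travel": [-1, 0, 3], "roll": 0, "grip": 0.3}
    - {"travel": [-1, 0, 3], "roll": 0, "grip": 0.3}

```text
t: 16.92
tcp_pos: [0.4909, 0.2905, 0.0468]
eef_rot: [0.768, 0.641, 0.001, -0.0]
wrist_force: [-4.1, 1.5, 10.5]
finger_gap: 0.569
gripper_force: 23.2
```

```bash
python3 look.py | head -9; python3 fit.py
```

```text
17.075 [0.4310024 0.3735936] 0.04678406587490758 [-3.2  1.4 11.1] 23.167737062321976
s green []
s blue [(410, 238, 8, 5)]
d green []
d blue [(226, 152, 17, 6)]
col281 edges [(171, 55, 86), (172, 86, 123), (174, 138, 195), (175, 195, 228), (211, 229, 178), (212, 178, 125), (282, 107, 74), (283, 74, 41)]
band rows col281 283 301
0 front rim row 184 band 373..395  bottom-front 408 rear rim 159
10 front rim row 166 band 366..393  bottom-front 409 rear rim 167
[(171, [55, 58, 61], [86, 91, 94]), (172, [86, 91, 94], [123, 129, 134]), (174, [138, 144, 150], [195, 203, 210]), (175, [195, 203, 210], [228, 235, 238]), (211, [229, 235, 238], [178, 184, 187]), (212, [178, 184, 187], [125, 126, 126]), (282, [122, 111, 107], [125, 87, 74]), (283, [125, 87, 74], [126, 67, 41]), (299, [126, 67, 41], [155, 80, 42]), (301, [177, 97, 53], [150, 110, 94]), (302, [150, 110, 94], [119, 117, 116]), (313, [137, 133, 133], [174, 171, 170]), (382, [171, 167, 167], [113, 109, 110]), (383, [113, 109, 110], [46, 43, 44])]
```

jog_arm:
  series:
    - {"travel": [0, 0, 0.1], "roll": 0, "grip": 0.3}
    - {"travel": [0, 0, 0.2], "roll": 0, "grip": 0.3}
    - {"travel": [0, 0, 0.3], "roll": 0, "grip": 0.3}
    - {"travel": [0, 0, 0.3], "roll": 0, "grip": 0.3}

```text
t: 17.58
tcp_pos: [0.4916, 0.2918, 0.0455]
eef_rot: [0.768, 0.64, 0.003, -0.0]
wrist_force: [-5.9, 7.4, 21.9]
finger_gap: 0.57
gripper_force: 25.0
```

```bash
python3 fit.py 211.5 283 302; python3 look.py | head -8;python3 fit.py
```

```text
[(171, [55, 58, 61], [86, 91, 94]), (172, [86, 91, 94], [123, 129, 134]), (174, [138, 144, 150], [195, 203, 210]), (175, [195, 203, 210], [228, 235, 238]), (211, [229, 235, 238], [178, 184, 187]), (212, [178, 184, 187], [125, 126, 126]), (282, [122, 111, 107], [125, 87, 74]), (283, [125, 87, 74], [126, 67, 41]), (299, [126, 67, 41], [155, 80, 42]), (301, [177, 97, 53], [150, 110, 94]), (302, [150, 110, 94], [119, 117, 116]), (313, [137, 133, 133], [174, 171, 170]), (382, [171, 167, 167], [113, 109, 110]), (383, [113, 109, 110], [46, 43, 44])]
theta 84.66551912422034 dy mm -8.653869686707354 resid [-0.1  0.8 -0.6]
17.725 [0.43154971 0.37501009] 0.04553139860467677 [-6.5  6.9 22. ] 24.991189541760832
s green []
s blue []
d green []
d blue [(227, 152, 16, 6)]
col281 edges [(175, 78, 119), (177, 138, 179), (178, 179, 222), (214, 219, 158), (215, 158, 123), (281, 96, 59), (299, 58, 95)]
band rows col281 282 299
0 front rim row 183 band 373..395  bottom-front 408 rear rim 159
[(175, [78, 83, 86], [119, 125, 129]), (177, [138, 145, 149], [179, 188, 193]), (178, [179, 188, 193], [222, 228, 232]), (214, [219, 225, 228], [158, 161, 164]), (215, [158, 161, 164], [123, 123, 125]), (281, [119, 103, 96], [123, 79, 59]), (297, [125, 68, 41], [154, 79, 41]), (299, [173, 97, 58], [144, 109, 95]), (300, [144, 109, 95], [118, 115, 115]), (310, [128, 124, 124], [167, 162, 162]), (311, [167, 162, 162], [192, 188, 187]), (382, [173, 167, 168], [114, 109, 110]), (383, [114, 109, 110], [47, 45, 43])]
```

jog_arm:
  series:
    - {"travel": [0, 0, -0.1], "roll": 0, "grip": 0.3}
    - {"travel": [0, 0, -0.1], "roll": 0, "grip": 0.6}
    - {"travel": [0, 0, -0.1], "roll": 0, "grip": 0.66}
    - {"travel": [0, 0, -0.1], "roll": 0, "grip": 0.74}
    - {"travel": [0, 0, -0.1], "roll": 0, "grip": 0.85}
    - {"travel": [0, 0, -0.1], "roll": 0, "grip": 1}
    - {"travel": [0, 0, -0.1], "roll": 0, "grip": 1}
    - {"travel": [0, 0, -0.1], "roll": 0, "grip": 1}

```text
t: 18.73
tcp_pos: [0.4907, 0.2898, 0.0433]
eef_rot: [0.768, 0.64, -0.0, -0.0]
wrist_force: [0.1, 0.6, 0.1]
finger_gap: 0.999
gripper_force: 0.0
```

```bash
python3 look.py | head -2;python3 fit.py 214.5 281.5 300
```

```text
18.875 [0.43101107 0.37292637] 0.04332380143104772 [ 0.6  0.1 -0.5] 0.0
s green []
[(171, [54, 58, 61], [93, 98, 101]), (172, [93, 98, 101], [128, 133, 138]), (174, [138, 145, 150], [195, 204, 210]), (175, [195, 204, 210], [229, 234, 238]), (210, [224, 229, 233], [165, 170, 173]), (211, [165, 170, 173], [117, 117, 118]), (264, [115, 99, 95], [117, 77, 61]), (277, [118, 68, 45], [167, 86, 47]), (279, [189, 102, 56], [149, 107, 91]), (280, [149, 107, 91], [111, 109, 109]), (288, [119, 116, 117], [155, 152, 151]), (289, [155, 152, 151], [191, 186, 184]), (382, [178, 175, 174], [118, 115, 115]), (383, [118, 115, 115], [47, 44, 45])]
theta 86.77091591536016 dy mm -6.94205140943462 resid [-0.2  1.  -0.8]
```

jog_arm:
  series:
    - {"travel": [0, 0, -3], "roll": 0, "grip": 1}
    - {"travel": [0, 0, -8], "roll": 0, "grip": 1}
    - {"travel": [0, 0, -13], "roll": 0, "grip": 1}
    - {"travel": [-4, 0, -17], "roll": 0, "grip": 1}
    - {"travel": [-8, 0, -18], "roll": 0, "grip": 1}
    - {"travel": [-8, 0, -18], "roll": 0, "grip": 1}
    - {"travel": [-8, 0, -18], "roll": 0, "grip": 1}

```text
t: 19.75
tcp_pos: [0.4764, 0.2114, 0.2231]
eef_rot: [0.768, 0.64, -0.0, -0.0]
wrist_force: [0.1, 0.3, 0.3]
finger_gap: 1.0
gripper_force: 0.0
```

```bash
python3 - <<'E'
from m import *
w=grab('wrist','w9'); s=grab('scene','s9'); d=grab('side','d9'); print(sensors.get_state()['t'])
for n,im,roi in(('w',w,(0,0,560,420)),('s',s,(380,200,430,275)),('d',d,(205,120,262,190))):
    for c in blobs(im,(100,150,40),(130,255,255),roi,5): print(n,'blue',cv2.boundingRect(c))
    p=lambda z,dx=0,dy=0: np.round(proj(im,[*(C.T@np.array([.4315+dx,.3705+dy])),z]),1).tolist()
    print(n,'expect band mid',p(.083),'sides',p(.083,-.025),p(.083,.025),p(.083,0,-.025),'top',p(.094),'top rear',p(.094,0,-.025),'top front',p(.094,0,.025))
px=w['pixels'][:,280].astype(int).min(1); print([(i,px[i],px[i+1]) for i in range(0,250) if abs(px[i+1]-px[i])>25])
for n,im in(('s',s),('d',d)):
  for roi,lab in(((335,245,385,296) if n=='s' else (262,140,305,192),'orange'),):
    print(n,lab,[cv2.boundingRect(c) for c in blobs(im,(5,120,80),(18,255,255),roi,5)])
for f0 in('scene0','side0'):
  im={'pixels':cv2.imread(f'pics/{f0}.png')}; print([cv2.boundingRect(c) for c in blobs(im,(5,120,80),(18,255,255),(335,245,385,296) if f0=='scene0' else (262,140,305,192),5)])
E
```

```text
19.9
w blue (498, 308, 62, 41)
w expect band mid [280.6, 107.6] sides [249.8, 107.6] [311.4, 107.5] [280.6, 139.0] top [280.7, 107.6] top rear [280.7, 140.3] top front [280.6, 72.9]
s blue (399, 235, 20, 11)
s expect band mid [408.3, 236.0] sides [413.6, 230.4] [402.8, 241.8] [400.0, 230.6] top [409.3, 233.5] top rear [400.9, 228.1] top front [417.8, 239.1]
d blue (227, 151, 17, 6)
d expect band mid [234.8, 151.3] sides [226.2, 151.3] [243.3, 151.2] [234.0, 155.0] top [234.5, 147.8] top rear [233.7, 151.5] top front [235.3, 144.2]
[(59, np.int64(56), np.int64(159)), (60, np.int64(159), np.int64(224)), (72, np.int64(232), np.int64(203)), (139, np.int64(209), np.int64(235)), (150, np.int64(221), np.int64(170)), (151, np.int64(170), np.int64(85)), (152, np.int64(85), np.int64(53))]
s orange [(353, 263, 21, 10)]
d orange [(275, 156, 19, 7)]
[(353, 263, 21, 10)]
[(275, 156, 19, 7)]
```

```bash
python3 -c "
from cell import workorder; print(workorder.job_done())"
```

```text
the job is handed in; nothing more can be done
None
```

The job is handed in, with no verdict returned. The blue-banded cup was laid on the rails (about 7 mm off centre) and let go, then set upside down on the free peg. In the last images its top was within about 1 mm of centred, seated flat and released at about 20 s; cup_b's image had not shifted, but I did not re-measure the weights, bobbin or electrode.

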